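# Prime the bench hand pump until its indicator pin pops out

## Robot

A 6-joint arm with a two-finger parallel gripper is mounted at the origin on a cart in front of the work surface, level with it; the furniture and walls round the work are solid. World frame = base frame: x ahead of the robot, y to its left, z up, the work surface at z = 0. Lengths are in m, angles in rad, forces in N, time in s.
With the tool pointing down it reaches from about 0.275 to 0.85 m from the base axis. Payload 19 kg.
Tool frame: the origin (TCP) lies midway between the tips of the shut fingers; the grasp point (between the pads) lies 19 mm behind it (arm.hold_point_z is the distance from the TCP to the grasp point, in m); z points along the fingers, y is the line along which they close (so a half turn about z gives the same grasp; the last joint's range is limited). The gripper opens to 85 mm and grips with 20 to 120 N. Pads are 22 mm wide; open, the fingers measure 114 mm over their backs; the gripper's body (76 mm by 85 mm) begins 54 mm behind the grasp point. The pads swing forward as they close: fully open they stand 13 mm farther back than shut.
Start: joints at [-1.445, 0.15, 1.437, -0, 1.554, -0.134], TCP at [0.148, -0.556, 0.231] pointing down, gripper open.
Joint ranges: [-2.8, 2.8], [-0.68, 2.1], [0.12, 2.68], [-1.39, 4.53], [0.16, 2.79], [-2.81, 2.81]. Speed limits (rad/s): [1.89, 1.89, 2.22, 3.01, 3.01, 3.01].

## Interface

Orientations are given as a rotation vector (axis times angle).
In Python, from plant import readout, optics, finish_job, arm gives the robot as it stands.
- The arm moves only by the tool step_arm, never from a script. Its argument "rows" is a list that holds one entry, the list of rows, each a list of 4 numbers: the shift along the tool's x, y, z normalised to -1 to 1, where 1 is 0.025 m, then the turn about the tool's z normalised to -1 to 1, where 1 is pi rad. In form: [[[x, y, z, turn], ...]]. A call has 1 to 5 rows; each row shifts and turns the commanded pose from where the row before left it, along the tool's axes as they then stand; what a row does not reach is not made up. A row lasts 1/8 s, in which the tool goes at most 62.5 mm and 10.7 degrees, less where a joint would pass 70% of its speed; a pose out of reach is approached as far as the arm can. A call with a number of a shift or a turn outside -1 to 1 is refused whole. A call with a gripper value outside its range is refused whole. "hand" is the opening, from -1 (shut) to 1 (fully open), set as the call begins (left out, the last holds). The fingers move at their own pace and stop on an object; "squeeze" is the grip in N (left out, the last holds). Time passes only in rows, so rows that do not move let the fingers close. It gives the time, the measured TCP pose, the force, the opening and the grip force at its end, in the units of the state.
- readout.get_obs(): the state, without advancing time (a new reading comes with each control period).
- optics.read_camera(name): name is "scene" or "side" or "wrist"; returns (picture, depth): 480x640x3 uint8, red, green, blue; 480x640 float32, m along the optical axis (not along the pixel's ray), 0 where there is no reading.
- optics.calibration(name): a dict with "fx", "fy", "cx", "cy" (pixels), "rvec" (rotation vector, rad) and "tvec" (3), from world to camera coordinates, as OpenCV has them. Camera axes: x right, y down, z forward; pixel columns grow to the right and rows downward; lengths in m; the calibration is good to about 2 mm. A picture is of the moment at which its call begins: read the wrist's pose just before it. calibration takes no time and is no camera call; for the wrist camera it gives the pose at the moment of the call.
- finish_job(): hands the job in; it is judged then, once.
The state is a dict: "clock": time; "joint_positions": joint angles; "qd": joint speeds; "effort": joint torques, N m; "tcp_pos": TCP position; "ee_rot": TCP orientation; "ft_force": force on the tool from outside, world axes, zero at the start; "wrist_torque": the same for the moment, N m; "opening": finger opening in m; "finger_force": force on a finger pad.
Only numpy, scipy, OpenCV 4.12 (cv2) and the standard library are available. Lean on these libraries where they do the work, as an engineer would, in place of code of your own. Each camera call takes 0.05 s, during which the arm holds its last target. There are 200 camera calls.

## Task

Prime the hand pump that is bolted to the workbench. With the outside of the fingers, push the peg of its locking bar so that the bar swings out from under the round black plunger head as far as it goes, then press the head down with the fingertips and let it come all the way up again, stroke after stroke, until the thin steel indicator pin pops fully out of its brass nut. Grip and lift nothing: do not pull the head up, do not touch the pin, leave the loose things round the pump where they are, and leave the head risen and the bar swung out.

Things in the scene. Friction and masses are not known exactly. Their poses are not given: they have to be found in the camera images.
- pump: the hand pump, fixed to the bench: grey block 66 x 186 x 75 mm on a dark foot 116 x 210 x 10 mm, round barrel 72 mm across in its middle, aluminium cylinder lying behind. Origin: on the bench surface below the plunger's axis; x away from the robot at yaw 0, y left along the block (which runs from y = -103 to +83 mm), z up. Brass nut of the pin at (0, -75 mm), its top at z = 85 mm
- plunger_top (a point): centre of the top of the black mushroom-shaped plunger head, 56 mm across and 12 mm thick with a flat top 36 mm across; 115 mm above the bench when risen, 97 mm when fully pressed
- plunger (a joint): how far the plunger is pressed, m: 0 risen, 0.018 bottom stop. A spring (9 N at the bottom, 2 N more while driving the pin) lifts it within 0.3 s; until the pin is out it may come to rest 2 mm low. A ratchet lifts the pin: the first 6 mm of a full stroke may be lost motion, a stroke to the stop and right up again gives up to 6 mm of pin, shallower ones less or none. Pulling it up is wrong
- lock (a joint): swing of the locking bar about its upright pivot, rad: 0 under the plunger head (which then sinks only 2 to 3 mm), 1.2 at its stop, fully out; starts at 0 to 0.12. It grows as the peg goes to the pump's +x, away from the robot, clockwise from above, and the tongue comes out to the front; clears the head from about 0.4. Friction (1 N at the peg) keeps it where it is left
- lock_peg_top (a point): top centre of the upright steel peg on the bar's outer end, 14 mm in diameter, rising from 89 to 131 mm above the bench, 60 mm from the pivot: at joint value 0 straight to the pump's +y of it, at (-17, +122 mm) in the pump's frame, and turned clockwise about the pivot by the joint value. The bar is 11 mm thick, its underside 89 mm above the bench
- pin_tip (a point): tip of the indicator pin, a steel rod 9 mm in diameter that stands upright in the brass nut, 75 mm to the pump's -y of the plunger axis; 1 mm above the nut at joint value 0, 39 mm above it (124 mm above the bench) when fully out
- indicator_pin (a joint): how far the pin is out, m: 0 sunk, 0.038 fully out (its stop); starts at 0 to 0.014. It stays where each stroke leaves it; from about 0.033 a spring detent pops it out to its stop and holds it there, and more strokes then do nothing. 4 to 6 full strokes are needed
- fuse: loose standing porcelain fuse cartridge, 23 mm across, 50 mm high, near the front of the pump; origin at the centre of its underside. Leave it alone
- lampholder: loose brown lamp holder, 43 mm across, 62 mm high, behind the pump; origin at the centre of its underside. Leave it alone
- insulator: loose white porcelain bobbin, 42 mm across, 46 mm high, behind the pump; origin at the centre of its underside. Leave it alone
- tape: loose roll of cream tape lying flat, 100 mm across, 25 mm high, on the left front of the bench; origin at the centre of its underside. Leave it alone
- spanner: loose flat steel spanner, 33 x 176 x 6 mm, on the bench to the right of the pump; origin at its middle, underside. Leave it alone
- lock_pivot (a point): pivot of the locking bar, on top of the bar's hub: (-17, +62, 105 mm) in the pump's frame

How it is judged:
By the outcome, as a careful person would: the job done as asked, in the order asked, and still so for the second after the job is handed in, with the robot touching nothing.
It also fails if it takes over 53 s, if anything falls off the work surface, if the arm or the gripper's body presses on something with over 40 N, if the wrist force passes 120 N, or if a joint passes its speed limit or range.

## Working session

There is one attempt and no reset: what is moved stays moved. The work goes in short steps, Python scripts to look and compute and a tool call to move; the robot and the scene stay as the last step left them, time stands still between calls to the robot, and variables do not carry over. Pictures are saved under pics/ and viewed, at most 10 in all, crops included, and the job is handed in when it is done.

Besides the shell and the picture viewer there is one more tool, called after "Emit:" by a JSON object that holds its "method" and its "body". step_arm: Moves the arm, as the interface text tells. Scaled input: -1 to 1 covers 0.025 m each way for a shift and pi rad each way for a turn. Its arguments: {"type":"object","properties":{"rows":{"type":"array","items":{"type":"array","items":{"type":"array","items":{"type":"number","minimum":-1,"maximum":1}}}},"hand":{"type":"number"},"squeeze":{"type":"number"}},"required":["rows"]}

```bash
mkdir -p pics; cat > h.py <<'E'
import numpy as np, cv2
from plant import readout, optics, finish_job, arm
def cam(n):
    c=optics.calibration(n); p,d=optics.read_camera(n); return p,d,c
def pts(d,c):
    v,u=np.mgrid[0:480,0:640]; R=cv2.Rodrigues(np.array(c["rvec"],float))[0]
    P=np.stack([(u-c["cx"])/c["fx"]*d,(v-c["cy"])/c["fy"]*d,d],-1)
    return (P-np.array(c["tvec"]).ravel())@R
def save(n,p): cv2.imwrite("pics/"+n,cv2.cvtColor(p,cv2.COLOR_RGB2BGR))
E
python3 - <<'E'
from h import *
for n in("scene","side"):
    p,d,c=cam(n); save(n+"0.png",p); np.savez(n+".npz",p=p,W=pts(d,c),d=d)
    R=cv2.Rodrigues(np.array(c["rvec"],float))[0]; print(n,-R.T@np.array(c["tvec"]).ravel(),R[2],c["fx"])
o=readout.get_obs();print(o["tcp_pos"],o["ee_rot"],o["ft_force"],o["opening"],o["clock"])
E
```

```text
scene [-0.38159883  0.3081224   0.7247259 ] [ 0.81880461 -0.17236244 -0.54758579] 617.7313256955504
side [ 0.40198574 -0.5820797   0.71079954] [ 0.14541922  0.73648847 -0.66063453] 496.35938076683703
[ 0.14766981 -0.55548745  0.230755  ] [-3.11403878e+00 -4.06795004e-01 -9.45211720e-06] [ 0.41241303  0.9785345  -0.13150133] 0.08573454682567547 0.1
```

View pics/scene0.png

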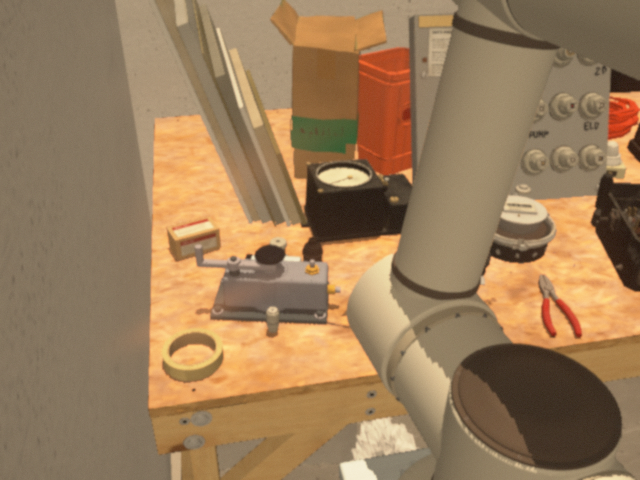

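View pics/side0.png

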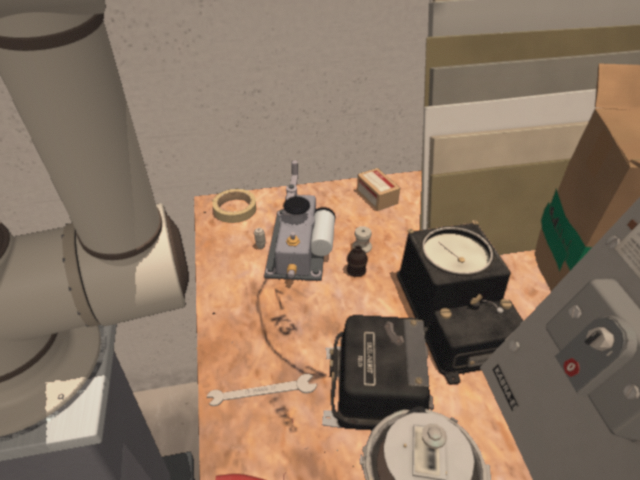

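The scene view shows the black head at (270,255), the peg at (199,250), the nut at (313,268) and the fuse at (272,318). The side view shows the head at (296,206), the nut at (292,240) and the peg at (294,168). Next I'll measure these.

```bash
python3 - <<'E'
from h import *
for n,box,nb,pb in(("scene",(240,235,300,275),(300,255,325,280),(190,240,240,280)),("side",(275,190,320,222),(282,230,303,250),(284,155,304,205))):
    z=np.load(n+".npz");p,W=z["p"].astype(int),z["W"]
    def sub(b):return p[b[1]:b[3],b[0]:b[2]],W[b[1]:b[3],b[0]:b[2]]
    q,w=sub(box);m=(q.max(-1)<60)&(w[...,2]>.1)&(w[...,2]<.13)
    t=w[m];f=t[t[:,2]>np.percentile(t[:,2],60)-.004]
    print(n,"head",m.sum(),t.min(0),t.max(0),np.median(t[:,2])); (c,r)=cv2.minEnclosingCircle(t[:,:2].astype(np.float32)); print(c,r)
    q,w=sub(nb);m=(q[...,0]-q[...,2]>70)&(w[...,2]>.07);print("nut",m.sum(),np.median(w[m],0),w[m].max(0))
    q,w=sub(pb);m=(w[...,2]>.112)&(w[...,2]<.14);t=w[m];print("peg",m.sum(),np.median(t,0),t.min(0),t.max(0))
    g=(w[...,2]>.085)&(w[...,2]<.14)
    for a in range(0,g.shape[0],3):
        k=np.where(g[a])[0]
        if len(k):print(a+pb[1],k.min()+pb[0],k.max()+pb[0],np.median(w[a][g[a]],0).round(3))
    # block top
    g=(W[...,2]>.07)&(W[...,2]<.079)&(W[...,0]>.2)&(W[...,0]<.7)&(W[...,1]>0)
    vv,uu=np.where(g);print("block",g.sum(),cv2.minAreaRect(W[g][:,:2].astype(np.float32)))
E
python3 -c "
import cv2
a=cv2.imread('pics/scene0.png')[225:345,150:350];b=cv2.imread('pics/side0.png')[140:290,210:410]
cv2.imwrite('pics/c0.png',cv2.hconcat([cv2.resize(a,(400,300)),cv2.resize(b,(400,300))]))"
```

```text
scene head 2 [0.496188   0.19127102 0.10918374] [0.50957422 0.21441886 0.11181726] 0.11050050126595395
(0.5028811097145081, 0.20284494757652283) 0.013469872996211052
nut 131 [0.48857779 0.12847175 0.07892917] [0.52892001 0.13949324 0.08801435]
peg 91 [0.52498598 0.32066396 0.12327466] [0.52062039 0.31416315 0.11214645] [0.53755006 0.32763097 0.13159828]
246 195 201 [0.528 0.321 0.13 ]
249 195 202 [0.526 0.32  0.125]
252 195 202 [0.524 0.321 0.12 ]
255 195 202 [0.523 0.322 0.114]
258 196 239 [0.518 0.268 0.106]
261 196 239 [0.521 0.29  0.1  ]
264 197 239 [0.514 0.29  0.097]
267 209 239 [0.511 0.28  0.091]
270 229 237 [0.503 0.266 0.088]
block 1984 ((0.45038533210754395, 0.24047112464904785), (0.4990527033805847, 0.4807046055793762), 0.0095414062961936)
side head 341 [0.48901978 0.16977307 0.1034976 ] [0.5381562  0.21442241 0.11784775] 0.11323931341371514
(0.5140736699104309, 0.19178974628448486) 0.025263551622629166
nut 88 [0.49355633 0.11909123 0.08127215] [0.50572058 0.12956265 0.08620667]
peg 217 [0.51859629 0.20754328 0.11432711] [0.49002666 0.18784233 0.1122397 ] [0.53661935 0.32455873 0.13202633]
161 291 296 [0.529 0.32  0.13 ]
164 291 297 [0.529 0.317 0.125]
167 291 297 [0.529 0.316 0.118]
170 291 297 [0.528 0.317 0.109]
173 291 297 [0.528 0.316 0.102]
176 291 297 [0.527 0.308 0.099]
179 290 296 [0.524 0.299 0.098]
182 290 296 [0.522 0.288 0.099]
185 287 295 [0.514 0.264 0.109]
188 286 296 [0.513 0.259 0.104]
191 286 296 [0.512 0.253 0.101]
194 286 296 [0.511 0.245 0.099]
197 286 303 [0.513 0.214 0.114]
200 285 303 [0.51  0.205 0.114]
203 284 303 [0.508 0.194 0.114]
block 2006 ((0.4492424726486206, 0.24492475390434265), (0.48372888565063477, 0.49884721636772156), 89.79183959960938)
```

View pics/c0.png

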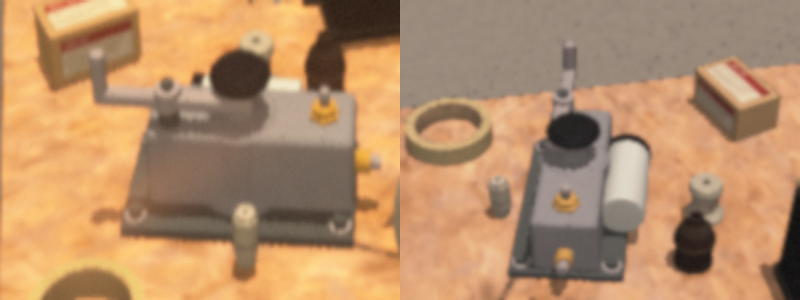

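The zoomed crops confirm the head, the hub, the peg at about joint 0, the nut, and the fuse in front. Next I'll fit the pump pose from rays and work out the finger path.

```bash
python3 - <<'E'
from h import *
def ray(n,u,v,z):
    c=optics.calibration(n);R=cv2.Rodrigues(np.array(c["rvec"],float))[0];C=-R.T@np.array(c["tvec"]).ravel()
    d=R.T@np.array([(u-c["cx"])/c["fx"],(v-c["cy"])/c["fy"],1]);return (C+d*(z-C[2])/d[2])[:2]
H=[]
for n,b in(("scene",(245,238,292,272)),("side",(278,194,314,217))):
    z=np.load(n+".npz");p,W=z["p"].astype(int),z["W"]
    m=(p[b[1]:b[3],b[0]:b[2]].max(-1)<75).astype(np.uint8)
    k,l,s,cc=cv2.connectedComponentsWithStats(m);i=1+s[1:,4].argmax()
    e=cv2.fitEllipse(max(cv2.findContours((l==i).astype(np.uint8),0,1)[0],key=len))
    u,v=e[0][0]+b[0],e[0][1]+b[1];h=ray(n,u,v,.109);H.append(h);print(n,"head",s[i],(u,v),e[1],h)
    for (u0,v0,zz,nm) in (((199,248,.131,"peg"),(233.5,259,.105,"hub")) if n=="scene" else ((294,161,.131,"peg"),(291,186.5,.105,"hub"))):print(nm,ray(n,u0,v0,zz))
    q=(W[...,0]>.38)&(W[...,0]<.72)&(W[...,1]>.08)&(W[...,1]<.45)&(W[...,2]>.09)
    g=W[q];print({tuple(k):round(float(g[(np.floor(g[:,:2]/.05)==k).all(1)][:,2].max()),3) for k in np.unique(np.floor(g[:,:2]/.05).astype(int),axis=0)})
h=np.mean(H,0);print(h)
E
```

```text
scene head [ 11   8  28  18 379] (269.54151153564453, 254.90701484680176) (16.45958137512207, 26.940587997436523) [0.50626806 0.19975327]
peg [0.51899152 0.31929684]
hub [0.51192677 0.26255398]
{(np.int64(9), np.int64(2)): 0.099, (np.int64(9), np.int64(3)): 0.115, (np.int64(9), np.int64(4)): 0.117, (np.int64(9), np.int64(5)): 0.102, (np.int64(10), np.int64(3)): 0.116, (np.int64(10), np.int64(4)): 0.116, (np.int64(10), np.int64(5)): 0.111, (np.int64(10), np.int64(6)): 0.132}
side head [  6   2  26  19 373] (296.1919479370117, 205.54588985443115) (17.68701171875, 24.790952682495117) [0.51304387 0.19185618]
peg [0.52981404 0.31870574]
hub [0.51373203 0.2634428 ]
{(np.int64(9), np.int64(2)): 0.098, (np.int64(9), np.int64(3)): 0.116, (np.int64(9), np.int64(4)): 0.114, (np.int64(10), np.int64(3)): 0.117, (np.int64(10), np.int64(4)): 0.118, (np.int64(10), np.int64(5)): 0.111, (np.int64(10), np.int64(6)): 0.132}
[0.50965597 0.19580472]
```

Emit:
{"method": "step_arm", "body": {"rows": [[[0,0,0,-0.056],[0,0,0,-0.056],[0.5,-0.33,0,0],[1,-0.66,0,0],[1,-0.66,0,0]]], "hand": -1}}

```text
clock: 0.72
tcp_pos: [0.1756, -0.4844, 0.231]
ee_rot: [-2.998, -0.937, -0.0]
ft_force: [-0.1, 0.5, 0.6]
opening: -0.0005
finger_force: 0.0
```

Emit:
{"method": "step_arm", "body": {"rows": [[[1,-0.66,0,0],[1,-0.66,0,0],[1,-0.66,0,0],[1,-0.66,0,0],[1,-0.66,0,0]]]}}

```text
clock: 1.35
tcp_pos: [0.2304, -0.3449, 0.2311]
ee_rot: [-2.998, -0.938, -0.0]
ft_force: [0.5, -0.8, -0.4]
opening: -0.0002
finger_force: 0.0
```

Emit:
{"method": "step_arm", "body": {"rows": [[[1,-0.66,0,0],[1,-0.66,0,0],[1,-0.66,0,0],[1,-0.66,0,0],[1,-0.66,0,0]]]}}

```text
clock: 1.98
tcp_pos: [0.285, -0.2057, 0.2311]
ee_rot: [2.998, 0.938, 0.0]
ft_force: [0.0, -0.4, -0.2]
opening: -0.0001
finger_force: 0.0
```

Emit:
{"method": "step_arm", "body": {"rows": [[[1,-0.65,0,0],[1,-0.65,0,0],[1,-0.65,0,0],[1,-0.65,0,0],[1,-0.65,0,0]]]}}

```text
clock: 2.6
tcp_pos: [0.3404, -0.0675, 0.2311]
ee_rot: [2.998, 0.938, 0.0]
ft_force: [-0.0, -1.6, 0.2]
opening: -0.0
finger_force: 0.0
```

Emit:
{"method": "step_arm", "body": {"rows": [[[1,-0.65,0,0],[1,-0.65,0,0],[1,-0.65,0,0],[1,-0.65,0,0],[1,-0.65,0,0]]]}}

```text
clock: 3.22
tcp_pos: [0.3959, 0.0706, 0.2312]
ee_rot: [-2.998, -0.938, -0.0]
ft_force: [0.9, -0.3, -0.0]
opening: 0.0005
finger_force: 0.0
```

Emit:
{"method": "step_arm", "body": {"rows": [[[1,-0.65,0,0],[1,-0.65,0,0],[1,-0.65,0,0],[1,-0.65,0,0],[1,-0.65,0,0]]]}}

```text
clock: 3.85
tcp_pos: [0.4515, 0.2087, 0.2312]
ee_rot: [-2.998, -0.938, 0.0]
ft_force: [0.5, -0.0, 0.0]
opening: -0.0001
finger_force: 0.0
```

Emit:
{"method": "step_arm", "body": {"rows": [[[1,-0.65,0,0],[1,-0.65,0,0],[1,-0.65,0,0],[0.5,-0.4,0,0],[0,0,0,0]]]}}

```text
clock: 4.47
tcp_pos: [0.4895, 0.3063, 0.231]
ee_rot: [-2.996, -0.944, 0.001]
ft_force: [-0.2, -0.4, -0.5]
opening: 0.0001
finger_force: 0.0
```

Emit:
{"method": "step_arm", "body": {"rows": [[[0.7,-0.54,0,0],[0.7,-0.54,0,0],[0,0,1,0],[0,0,1,0],[0,0,0,0]]]}}

```text
clock: 5.1
tcp_pos: [0.5023, 0.3469, 0.1801]
ee_rot: [2.996, 0.943, -0.004]
ft_force: [-0.2, -0.3, 0.2]
opening: 0.0004
finger_force: 0.0
```

```bash
python3 - <<'E'
from h import *
a=cam("scene")[0][200:320,150:310];b=cam("side")[0][100:250,230:390]
w=cam("wrist")[0]
c=cv2.hconcat([cv2.resize(a,(400,300)),cv2.resize(b,(320,300))]);c=cv2.vconcat([c[:, :720],cv2.copyMakeBorder(cv2.resize(w,(400,300)),0,0,0,320,0)])
save("c1.png",c)
o=readout.get_obs();print(o["tcp_pos"],o["ee_rot"],o["joint_positions"])
E
```

```text
[0.50346889 0.3478009  0.1828663 ] [-2.99590973e+00 -9.44503090e-01 -2.54115999e-03] [4.78671060e-01 2.45762523e-01 1.42190119e+00 4.05778985e-05
 1.47227936e+00 1.43866111e+00]
```

View pics/c1.png

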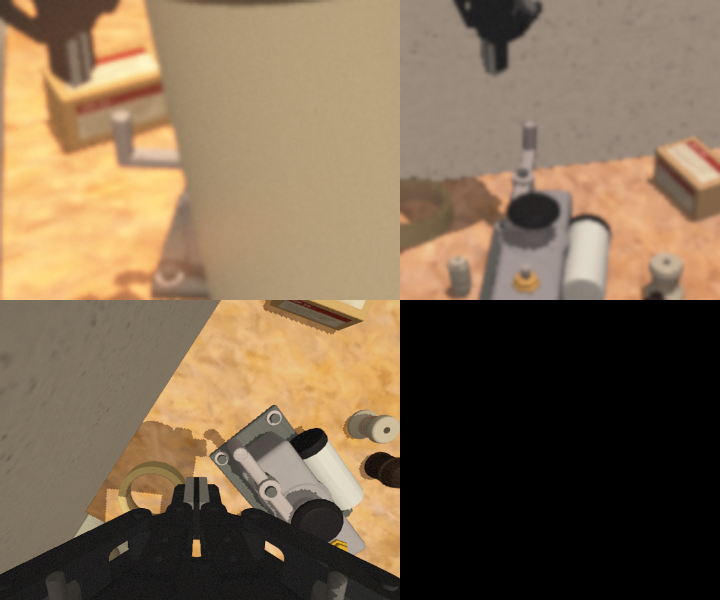

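The wrist view shows the fingers at (197,480) beside the peg top at (240,455), hub (271,492) and head (318,520), all in crop pixels. I'll take refined positions from the wrist depth.

```bash
python3 - <<'E'
from h import *
p,d,c=cam("wrist");W=pts(d,c);print(d[300:,300:].min())
s=1.6
def at(x,y,r,lo,hi,nm):
    v,u=np.mgrid[0:480,0:640];m=(np.hypot(u-x*s,v-(y-300)*s)<r)&(W[...,2]>lo)&(W[...,2]<hi)&(d>0)
    w=W[m];print(nm,m.sum(),np.median(w,0) if len(w) else 0,cv2.minEnclosingCircle(w[:,:2].astype(np.float32)) if len(w)>3 else 0)
at(240,455,25,.127,.136,"peg");at(271,492,30,.102,.109,"hub");at(318,520,55,.111,.12,"headflat");at(318,520,60,.1,.12,"head");at(345,547,25,.075,.1,"nut")
at(240,455,50,.118,.127,"pegside")
E
```

```text
0.0
peg 484 [0.53331143 0.32218118 0.13159617] ((0.5326825976371765, 0.3213266134262085), 0.007106402423232794)
hub 755 [0.51792354 0.26721752 0.10581253] ((0.5175814628601074, 0.25832653045654297), 0.02133127860724926)
headflat 3387 [0.52149784 0.20389216 0.11525007] ((0.5172581672668457, 0.20035728812217712), 0.026504620909690857)
head 4441 [0.5203911  0.20903089 0.11486896] ((0.5195125937461853, 0.20619946718215942), 0.03238249197602272)
nut 1141 [0.51138053 0.1241174  0.07635393] ((0.5075199604034424, 0.11904682964086533), 0.022187920287251472)
pegside 109 [0.53532375 0.32673997 0.12285896] ((0.5330554246902466, 0.3215517997741699), 0.006934239529073238)
```

Emit:
{"method": "step_arm", "body": {"rows": [[[0.34,0,1,0],[0,0,1,0],[0,0,0.9,0],[0,0.3,0,0],[0,0,0,0]]]}}

```text
clock: 5.92
tcp_pos: [0.5154, 0.3465, 0.1104]
ee_rot: [-2.996, -0.945, -0.003]
ft_force: [1.3, -0.1, 0.2]
opening: -0.0004
finger_force: 0.0
```

Emit:
{"method": "step_arm", "body": {"rows": [[[0,0.3,0,0],[0.1,0.2,0,0],[0.1,0.2,0,0],[0.1,0.2,0,0],[0,0,0,0]]]}}

```text
clock: 6.55
tcp_pos: [0.5338, 0.3323, 0.1087]
ee_rot: [2.996, 0.945, -0.001]
ft_force: [0.1, -0.7, -0.2]
opening: -0.0003
finger_force: 0.0
```

Emit:
{"method": "step_arm", "body": {"rows": [[[0.1,0.3,0,0],[0.05,0.3,0,0],[0,0.3,0,0],[0,0.3,0,0],[0,0,0,0]]]}}

```text
clock: 7.18
tcp_pos: [0.5541, 0.3096, 0.1088]
ee_rot: [2.996, 0.945, -0.0]
ft_force: [-0.6, 0.4, 0.2]
opening: 0.0001
finger_force: 0.0
```

Emit:
{"method": "step_arm", "body": {"rows": [[[-0.05,0.2,0,0],[-0.05,0.2,0,0],[-0.05,0.2,0,0],[-0.05,0.1,0,0],[0,0,0,0]]]}}

```text
clock: 7.8
tcp_pos: [0.5598, 0.2928, 0.1089]
ee_rot: [2.996, 0.945, -0.0]
ft_force: [-0.1, 0.8, 0.7]
opening: -0.0003
finger_force: 0.0
```

```bash
python3 - <<'E'
from h import *
o=readout.get_obs();print(o["tcp_pos"],o["ft_force"],o["clock"])
w=cam("wrist")[0];b=cam("side")[0][100:250,230:390]
save("c2.png",cv2.hconcat([cv2.resize(w,(480,360)),cv2.resize(b,(320,360))]))
E
```

```text
[0.55980524 0.29281614 0.10886486] [-0.06472566  0.78307922  0.71411794] 7.8
```

View pics/c2.png

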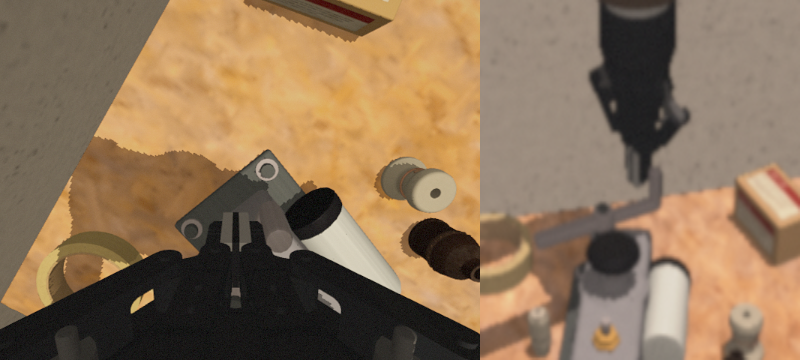

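The bar is about 0.9–1 rad out. In the crop the peg is at (275,240), just right of the fingers, and the tongue is out at the front. I'll keep pushing in small steps until the stop shows in the force.

Emit:
{"method": "step_arm", "body": {"rows": [[[-0.05,0.12,0,0],[-0.05,0.12,0,0],[0,0,0,0]]]}}

```text
clock: 8.28
tcp_pos: [0.5612, 0.2865, 0.1088]
ee_rot: [2.996, 0.945, -0.0]
ft_force: [0.2, 0.2, -0.7]
opening: -0.0001
finger_force: 0.0
```

Emit:
{"method": "step_arm", "body": {"rows": [[[-0.05,0.12,0,0],[-0.05,0.12,0,0],[0,0,0,0]]]}}

```text
clock: 8.65
tcp_pos: [0.562, 0.2829, 0.109]
ee_rot: [-2.991, -0.946, -0.002]
ft_force: [-4.1, 23.8, -2.6]
opening: -0.0
finger_force: 10.6
```

```bash
python3 - <<'E'
from h import *
p,d,c=cam("wrist");W=pts(d,c)
m=(W[...,2]>.122)&(W[...,2]<.134)&(W[...,0]>.54)&(W[...,0]<.62)&(W[...,1]>.22)&(W[...,1]<.33)&(d>0)
k,l,s,cc=cv2.connectedComponentsWithStats(m.astype(np.uint8))
for i in range(1,k):
    if s[i,4]>40:print(s[i],W[l==i].mean(0),cv2.minEnclosingCircle(W[l==i][:,:2].astype(np.float32)),p[l==i].mean(0))
E
```

```text
[ 275  290  111   47 2175] [0.57426231 0.27873016 0.12928411] ((0.5708376169204712, 0.28122955560684204), 0.020025257021188736) [77.20367816 70.15586207 63.92965517]
```

The stop is reached at 24 N. I'll back off, rise, and measure the head from above.

Emit:
{"method": "step_arm", "body": {"rows": [[[0,-0.6,0,0],[0,-0.5,0,0],[0,0,-1,0],[0,0,-1,0],[0,0,-0.4,0]]]}}

```text
clock: 9.32
tcp_pos: [0.547, 0.3032, 0.1702]
ee_rot: [-2.996, -0.946, -0.003]
ft_force: [-0.3, 0.4, -1.2]
opening: 0.0001
finger_force: 0.0
```

Emit:
{"method": "step_arm", "body": {"rows": [[[-1,0,0,0],[-1,0,0,0],[-1,0,0,0],[-0.6,0,0,0],[0,0,0,0]]]}}

```text
clock: 9.95
tcp_pos: [0.4728, 0.251, 0.1689]
ee_rot: [-2.996, -0.945, -0.0]
ft_force: [0.9, -0.1, 0.3]
opening: 0.0005
finger_force: 0.0
```

```bash
python3 - <<'E'
from h import *
o=readout.get_obs();print(o["tcp_pos"],o["ee_rot"],o["ft_force"])
p,d,c=cam("wrist");W=pts(d,c);b=cam("side")[0][100:250,230:390]
save("c3.png",cv2.hconcat([cv2.resize(p,(480,360)),cv2.resize(b,(320,360))]))
np.savez("w3.npz",p=p,W=W,d=d)
for lo,hi in((.111,.119),(.124,.134),(.102,.108)):
  m=(W[...,2]>lo)&(W[...,2]<hi)&(W[...,0]>.46)&(W[...,0]<.62)&(W[...,1]>.1)&(W[...,1]<.36)&(d>0)
  k,l,s,cc=cv2.connectedComponentsWithStats(m.astype(np.uint8))
  for i in range(1,k):
    if s[i,4]>60:print(lo,s[i],W[l==i].mean(0),cv2.minEnclosingCircle(W[l==i][:,:2].astype(np.float32)),p[l==i].mean(0))
E
```

```text
[0.47277225 0.25102339 0.16890532] [-2.99587664e+00 -9.45381135e-01 -4.21847016e-04] [ 0.92580521 -0.06303017  0.33634664]
0.111 [388  66  20  30 103] [0.57111358 0.27191494 0.11489262] ((0.5754930973052979, 0.26978254318237305), 0.007020311895757914) [86.7184466  76.29126214 68.0776699 ]
0.111 [332 174  20  22 169] [0.51609742 0.26335553 0.11148368] ((0.5162179470062256, 0.263041615486145), 0.005453031975775957) [112.31952663 109.66272189  97.61538462]
0.111 [ 386  204   93   88 6133] [0.51720197 0.20110524 0.11477645] ((0.516670286655426, 0.1997191458940506), 0.026739852502942085) [41.16093266 38.01076145 35.96461764]
0.124 [393  58  33  35 840] [0.5750715  0.27008095 0.13090284] ((0.5757026672363281, 0.26975470781326294), 0.0071432627737522125) [166.48809524 151.49404762 139.14642857]
0.102 [384  74  16  23  62] [0.57069985 0.27184945 0.10495481] ((0.5732598304748535, 0.27057191729545593), 0.0063324482180178165) [88.74193548 79.14516129 72.35483871]
0.102 [ 319  161   43   44 1010] [0.51666345 0.26396205 0.10577449] ((0.5157442092895508, 0.2632652521133423), 0.012547269463539124) [191.48712871 175.57722772 162.06237624]
```

View pics/c3.png

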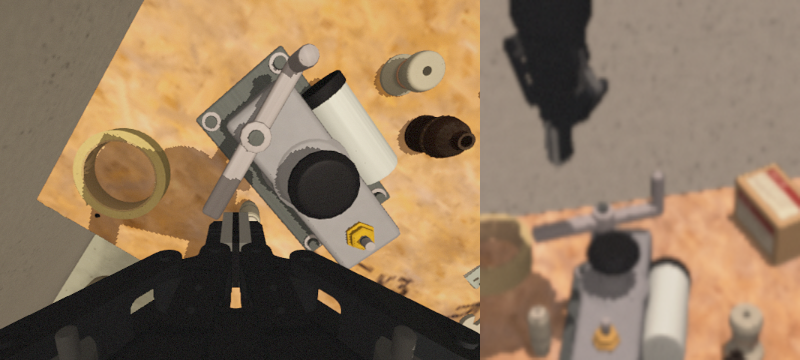

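The wrist view shows the bar fully out: peg–pivot direction is 6.6° in world, which is 1.2 rad. The head is at (323,184), world (0.517,0.200), with the pin low in its nut at (362,240). Next I'll move over the head and press.

Emit:
{"method": "step_arm", "body": {"rows": [[[0.1,0.9,0,0],[0.1,0.9,0,0],[0.08,0.88,0,0],[0,0,1,0],[0,0,0.9,0]]]}}

```text
clock: 10.68
tcp_pos: [0.518, 0.2, 0.1204]
ee_rot: [-2.996, -0.945, -0.0]
ft_force: [-0.5, 0.6, 0.2]
opening: -0.0002
finger_force: 0.0
```

Emit:
{"method": "step_arm", "body": {"rows": [[[0,0,0.4,0],[0,0,0.4,0],[0,0,0,0]]]}}

```text
clock: 11.05
tcp_pos: [0.5175, 0.2002, 0.1015]
ee_rot: [2.996, 0.946, -0.0]
ft_force: [-4.6, -3.6, 6.7]
opening: -0.0002
finger_force: 2.9
```

Emit:
{"method": "step_arm", "body": {"rows": [[[0,0,0.24,0],[0,0,0,0]]]}}

```text
clock: 11.3
tcp_pos: [0.5181, 0.2004, 0.0969]
ee_rot: [2.996, 0.946, 0.003]
ft_force: [-3.8, -2.0, 15.0]
opening: 0.0003
finger_force: 7.5
```

Emit:
{"method": "step_arm", "body": {"rows": [[[0,0,0.04,0],[0,0,-1,0],[0,0,0,0],[0,0,0,0],[0,0,0,0]]]}}

```text
clock: 11.92
tcp_pos: [0.5171, 0.2004, 0.1188]
ee_rot: [-2.996, -0.946, 0.001]
ft_force: [0.5, -0.3, -0.6]
opening: 0.0004
finger_force: 0.0
```

Emit:
{"method": "step_arm", "body": {"rows": [[[0,0,0.5,0],[0,0,0.5,0],[0,0,0,0],[0,0,0,0]]]}}

```text
clock: 12.42
tcp_pos: [0.5183, 0.2007, 0.0967]
ee_rot: [2.996, 0.946, 0.006]
ft_force: [-8.8, -3.2, 40.9]
opening: -0.0001
finger_force: 20.8
```

Emit:
{"method": "step_arm", "body": {"rows": [[[0,0,-1,0],[0,0,0,0],[0,0,0,0],[0,0,0,0]]]}}

```text
clock: 12.92
tcp_pos: [0.5169, 0.2003, 0.1182]
ee_rot: [-2.996, -0.946, 0.002]
ft_force: [0.7, -0.4, 0.3]
opening: 0.0
finger_force: 0.0
```

```bash
cat > pin.py <<'E'
from h import *
o=readout.get_obs();print(o["tcp_pos"],o["ft_force"],o["clock"])
for n in ("side","wrist"):
    p,d,c=cam(n);W=pts(d,c)
    m=(np.hypot(W[...,0]-.498,W[...,1]-.127)<.02)&(W[...,2]>.07)&(W[...,2]<.14)
    print(n,m.sum(),np.sort(W[m][:,2])[-12:].round(3) if m.any() else 0)
    if n=="side":save("p%d.png"%int(o["clock"]*100),cv2.resize(p[100:250,230:390],(640,600)))
E
python3 pin.py
```

```text
[0.51690512 0.20030344 0.11823094] [ 0.67366477 -0.40455851  0.34923242] 12.925
side 263 [0.11  0.11  0.111 0.111 0.111 0.111 0.111 0.111 0.111 0.112 0.113 0.113]
wrist 96 [0.076 0.077 0.077 0.077 0.077 0.077 0.077 0.077 0.077 0.077 0.077 0.078]
```

Emit:
{"method": "step_arm", "body": {"rows": [[[0,0,0.5,0],[0,0,0.46,0],[0,0,0,0],[0,0,0,0]]]}}

```text
clock: 13.52
tcp_pos: [0.5183, 0.2007, 0.0968]
ee_rot: [2.996, 0.946, 0.005]
ft_force: [-3.4, -0.9, 27.8]
opening: 0.0002
finger_force: 13.8
```

Emit:
{"method": "step_arm", "body": {"rows": [[[0,0,-1,0],[0,0,0,0],[0,0,0,0],[0,0,0,0]]]}}

```text
clock: 14.02
tcp_pos: [0.5169, 0.2003, 0.1193]
ee_rot: [-2.996, -0.946, 0.002]
ft_force: [0.6, -0.4, -0.0]
opening: 0.0002
finger_force: 0.0
```

Emit:
{"method": "step_arm", "body": {"rows": [[[0,0,0.5,0],[0,0,0.5,0],[0,0,0,0],[0,0,0,0]]]}}

```text
clock: 14.52
tcp_pos: [0.5183, 0.2007, 0.0968]
ee_rot: [2.996, 0.946, 0.005]
ft_force: [-3.4, -0.8, 29.6]
opening: -0.0004
finger_force: 14.8
```

Emit:
{"method": "step_arm", "body": {"rows": [[[0,0,-1,0],[0,0,0,0],[0,0,0,0],[0,0,0,0]]]}}

```text
clock: 15.02
tcp_pos: [0.5169, 0.2003, 0.1192]
ee_rot: [-2.996, -0.946, 0.002]
ft_force: [0.2, 0.7, 0.2]
opening: 0.0001
finger_force: 0.0
```

```bash
python3 pin.py
```

```text
[0.51687778 0.2002906  0.11921151] [0.17727598 0.68596269 0.16553452] 15.025
side 290 [0.122 0.122 0.123 0.123 0.123 0.123 0.123 0.123 0.124 0.124 0.124 0.125]
wrist 141 [0.077 0.077 0.077 0.077 0.077 0.077 0.077 0.077 0.077 0.077 0.078 0.078]
```

The pin tip reads 124 mm, which is fully out. I'll rise clear and check.

Emit:
{"method": "step_arm", "body": {"rows": [[[0,0,-1,0],[0,0,-1,0],[0,0,-1,0],[-1,-1,0,0],[-1,-1,0,0]]]}}

```text
clock: 15.75
tcp_pos: [0.4468, 0.2126, 0.195]
ee_rot: [-2.996, -0.945, 0.0]
ft_force: [0.0, 0.9, 0.3]
opening: 0.0002
finger_force: 0.0
```

Emit:
{"method": "step_arm", "body": {"rows": [[[-1,-0.5,0,0],[-0.5,0,0,0],[0,0,0,0],[0,0,0,0]]]}}

```text
clock: 16.25
tcp_pos: [0.4106, 0.2012, 0.1953]
ee_rot: [-2.996, -0.945, -0.0]
ft_force: [-0.3, -0.2, 1.0]
opening: -0.0
finger_force: 0.0
```

```bash
python3 pin.py; python3 - <<'E'
from h import *
p,d,c=cam("wrist");W=pts(d,c);b=cam("side")[0][100:250,230:390]
save("c4.png",cv2.hconcat([cv2.resize(p,(480,360)),cv2.resize(b,(320,360))]))
for x,y,r,lo in((.5757,.2698,.012,.125),(.517,.2,.015,.1),(.498,.127,.025,.1)):
    m=(np.hypot(W[...,0]-x,W[...,1]-y)<r)&(W[...,2]>lo);print(m.sum(),np.median(W[m],0) if m.any() else 0,W[m].max(0) if m.any() else 0)
E
```

```text
[0.41058114 0.20121548 0.19529626] [-0.26201532 -0.2392677   0.95389801] 16.25
side 283 [0.122 0.122 0.123 0.123 0.123 0.123 0.124 0.124 0.124 0.124 0.125 0.125]
wrist 2701 [0.126 0.126 0.126 0.126 0.126 0.126 0.126 0.126 0.126 0.126 0.126 0.126]
0 0 0
2327 [0.51720363 0.20015848 0.11576805] [0.53185949 0.2149458  0.11824715]
453 [0.49609548 0.12957023 0.12029675] [0.5013494  0.13185652 0.12706417]
```

View pics/c4.png

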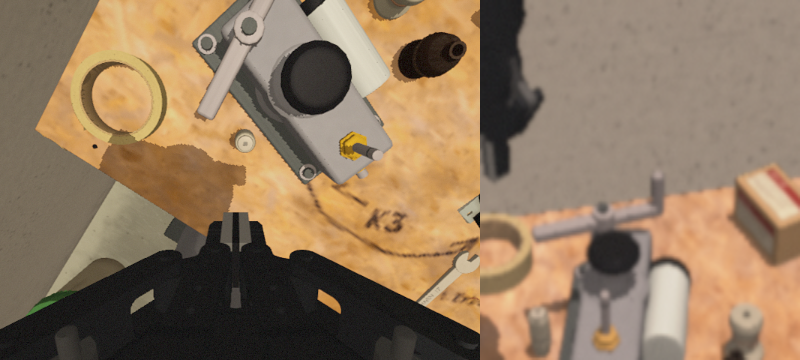

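The pin stands fully out at (375,153), with its tip at 124–126 mm. The head is risen at 115–116 mm, the bar is still swung out with the peg at (657,180), and the fuse is untouched at (243,141). I'm handing in.

```bash
python3 -c "
from plant import finish_job;print(finish_job())"
```

```text
the job is handed in; nothing more can be done
None
```

The job is handed in: the locking bar is swung fully out, the pump primed with the indicator pin popped fully out (tip at about 124 mm), the plunger head risen, and the robot clear of everything at about 16 s; the only reading near a force limit was 41 N at the fingertips on one stroke, and no verdict came back.

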